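# Slide the sawing board home in its stand and lock it

## Robot

A 7-joint arm with a two-finger parallel gripper is mounted at the origin on the work surface; the furniture and walls round the work are solid. World frame = base frame: x ahead of the robot, y to its left, z up, the work surface at z = 0. Lengths are in m, angles in rad, forces in N, time in s.
With the tool pointing down it reaches from about 0.35 to 0.9 m from the base axis. Payload 8.1 kg.
Tool frame: the origin (TCP) lies at the very end of the fingers, on their centre line; the grasp point (between the pads) lies 19 mm behind it (arm.tcp_to_grasp is the z of the grasp point in the tool frame, in m); z points along the fingers, y is the line along which they close (so a half turn about z gives the same grasp; the last joint's range is limited). The gripper opens to 92 mm and grips with 3 to 60 N. Pads are 19 mm wide; open, the fingers measure 130 mm over their backs; the gripper's body (75 mm by 190 mm) begins 47 mm behind the grasp point.
Start: joints at [-1.328, 0.434, 0.025, 1.573, -0.012, 1.134, -0.075], TCP at [0.212, 0.588, 0.227] pointing down, gripper open.
Joint ranges: [-2.62, 2.62], [-0.44, 2.09], [-1.27, 1.32], [0.08, 2.57], [-1.32, 4.46], [0.12, 2], [-2.74, 2.74]. Speed limits (rad/s): [2.22, 2.22, 3.01, 3.01, 3.14, 3.14, 3.14].

## Interface

Orientations are given as a rotation vector (axis times angle).
In Python, from cell import readout, vision, sign_off, arm gives the robot as it stands. The module is installed in compiled form; this text tells all that it offers.
- The arm moves only by the shell command python3 -m creep 'ROWS' [FORCE]. ROWS is JSON, a list of rows, each a list of 5 numbers: the shift along the tool's x, y, z in units of 4 cm (1.0 is 4 cm), then the turn about the tool's z in units of 4 degrees (1.0 is 4 degrees), then the opening, from 0 (shut) to 1 (fully open). A call has 1 to 12 rows; each row shifts and turns the commanded pose from where the row before left it, along the tool's axes as they then stand; what a row does not reach is not made up. A row lasts 1/8 s, in which the tool goes at most 62.5 mm and 10.7 degrees, less where a joint would pass 70% of its speed; a pose out of reach is approached as far as the arm can. A call with a number of a shift or a turn outside -1 to 1 is refused whole. A call with a gripper value outside its range is refused whole. The fingers move at their own pace and stop on an object; FORCE is the grip in N (left out, the last holds). Time passes only in rows, so rows that do not move let the fingers close. It gives the time, the measured TCP pose, the force, the opening and the grip force at its end, in the units of the state.
- readout.observe(): the state, without advancing time (a new reading comes with each control period).
- vision.get_image(name): name is "scene" or "side" or "wrist"; returns a dict with "pixels" (400x640x3 uint8, blue, green, red), "z_map" (400x640 float32, m along the optical axis (not along the pixel's ray), 0 where there is no reading), "camera_matrix" (3x3 intrinsics, pixels), "position" and "rotation" of the camera in the world. Camera axes: x right, y up, looking along -z (the intrinsics and any distortion apply to the point x, -y, -z); pixel columns grow to the right and rows downward; lengths in m; the calibration is good to about 2 mm. A picture is of the moment at which its call begins.
- sign_off(): hands the job in; it is judged then, once.
The state is a dict: "clock": time; "joints": joint angles; "dq": joint speeds; "joint_efforts": joint torques, N m; "position": TCP position; "ee_rot": TCP orientation; "force": force on the tool from outside, world axes, zero at the start; "ft_torque": the same for the moment, N m; "width": opening from 0.0 (shut) to 1.0 (fully open); "gripper_force": force on a finger pad.
Only numpy, scipy, OpenCV 4.12 (cv2) and the standard library are available. Lean on these libraries where they do the work, as an engineer would, in place of code of your own. Each camera call takes 0.05 s, during which the arm holds its last target. There are 200 camera calls.

## Task

Get the sawing board ready for use, working with the fingertips only. Push the V-slotted board along the rails of its stand, away from you, until you feel its front drop into the locating notches and it lies flat; then push the steel turn-button round by its stud until it lies straight across the edge of the board, and take the hand away. Do not pinch, lift or carry the board, and leave the tools and parts round about where they are.

Things in the scene. Friction and masses are not known exactly. Their poses are not given: they have to be found in the camera images.
- stand: Fixed dark-wood stand of the sawing board, 289 x 177 mm. Its +x is the way the board is pushed home, away from the robot (turned up to 0.28 rad about z); z up. Origin on the bench, on the middle line; front end x = -185 mm, back end +104. Between the rails it is open down to the bench but for two stretchers 26 mm high. A keeper bar (x = 80 to 104, z = 68.5 to 82.5) covers the board's back end.
- notch (a point): Fixed point, centre of the notch in the left rail at the rail's top (stand x = -70, y = 55, z = 50 mm); its twin is at y = -55. The rails lie at |y| = 43.5 to 66.5 mm, tops 50 mm up; the notches run x = -80.5 to -59.5, 9 mm deep, hidden below the board. Cheeks outside the rails (|y| = 66.5 to 88.5, tops 66 mm up) guide the board with 1.5 mm play a side.
- board: Loose pale wood board, 190 mm long (x, as the stand's), 130 wide, 15 thick, 0.17 to 0.31 kg. Origin in the middle of its underside, front end at x = -95 mm. Home is origin at stand x = 0 (play 2.5 mm either way), z = 50 mm, flat on the rails, top 65 mm up; it then goes no farther. Starts 45 to 95 mm short, 0.045 rad nose-up, lugs riding on the rails. Sliding takes 1 to 5 N.
- lug (a point): Middle of the underside of the lug under the board's left prong (board x = -70, y = 54.5, z = -7 mm); its twin is at y = -54.5. The lugs are 16 mm long (x), 17 wide, 7 high, and drop into the notches, which are 5 mm longer: near there, push slowly (about 40 mm/s). Friction of the pushing finger can hold the front up; draw the finger back a little and it drops.
- slot_end (a point): Middle of the flat end face of the board's slot, half way up its thickness (board x = -35, y = 0, z = 7.5 mm): the place to push, towards the stand's +x; pushed in the middle the board does not jam. The slot is open to the front, 46 mm wide at this end, 76 mm at its mouth 60 mm nearer the robot; the prongs beside it are 27 mm wide at their front ends.
- slot_mouth (a point): Point in the open mouth of the slot, level with the board's front end and top face (board x = -95, y = 0, z = 15 mm; no wood there). It is about 73 mm above the bench while the lugs ride on the rails, 65 mm when the board is home.
- turn_button (a joint): Angle of the steel turn-button on the stand's left cheek, rad, anticlockwise from above. 0: the bar points to the stand's -x, along the cheek; starts at -0.5 to 0, clear of the board; locked at its stop, 1.571: it points to the stand's -y, across the board's left edge. It stays where it is left (about 1 N at the stud moves it). It passes over the board only when that is home.
- button_stud (a point): Centre of the top of the round upright stud by which the turn-button is pushed: 10 mm thick, 20 mm high, top 95.5 mm above the bench, on the bar 38 mm from the pivot. The bar is 14 mm wide, 8 mm thick (67.5 to 75.5 mm above the bench), its tip 50 mm from the pivot.
- button_pivot (a point): Fixed pivot of the turn-button, at the height of the bar's top, on the left cheek (stand x = -50, y = 77.5, z = 75.5 mm). Its screw head stands 3.5 mm above the bar.
- saw: Piercing saw with a turned wooden handle, 88 x 255 x 19 mm, lying on the bench to the right of the stand; origin in the middle of its underside. Leave it.
- dividers: Steel spring dividers, 50 x 131 x 8 mm, lying on the bench to the left of the stand's back; origin in the middle of the underside. Leave them.
- brass_tee: Brass tube tee, 42 x 56 x 28 mm, on the bench to the right of the stand's front; origin in the middle of its underside. Leave it.
- pliers: Pliers with blue grips, 45 x 161 x 12 mm, lying on the bench to the left of the stand's front; origin in the middle of the underside. Leave them.
- offcut: Small folded brass piece, 20 x 30 x 16 mm, lying on the bench under the board, between the rails, within 30 mm of the stand's origin; origin in the middle of its underside. Leave it.

How it is judged:
On the way:
1. the board is home: its front has dropped into the notches and it lies flat on the rails, with the turn-button not yet across it (z of slot_mouth in the frame of stand below 0.0675 m and angle between the z axis of board and the z axis of stand, either way round below 0.02 rad and x of board in the frame of stand between -0.004 and 0.004 m and value of joint turn_button below 0.4 rad), for 0.2 s.
At the end, for the whole second after the job is handed in: The board lies flat in its stand (within 0.02 rad) with both lugs down in the notches (front top edge under 67.5 mm above the bench, origin within 4 mm of home along the rails), at rest, and the turn-button stands across its left edge (at least 1.35 of 1.57 rad) (z of slot_mouth in the frame of stand below 0.0675 m and angle between the z axis of board and the z axis of stand, either way round below 0.02 rad and x of board in the frame of stand between -0.004 and 0.004 m and value of joint turn_button above 1.35 rad and linear speed of board below 0.01 m/s); the robot touches nothing.
It fails at once if the board is lifted off its rails (z of board in the frame of stand above 0.066 m or angle between the z axis of board and the z axis of stand, either way round above 0.15 rad).
It fails at once if a tool or part round about is moved by more than 25 mm (distance of any of saw, dividers, brass_tee, pliers, offcut from where it was at the start of the episode above 0.025 m).
It also fails if it takes over 45 s, if anything falls off the work surface, if the arm or the gripper's body presses on something with over 40 N, if the wrist force passes 120 N, or if a joint passes its speed limit or range.

## Working session

There is one attempt and no reset: what is moved stays moved. The work goes in short steps, Python scripts to look and compute and a shell command to move; the robot and the scene stay as the last step left them, time stands still between calls to the robot, and variables do not carry over. Pictures are saved under pics/ and viewed, at most 10 in all, crops included, and the job is handed in when it is done.

```bash
mkdir -p pics
cat > h.py <<'E'
import numpy as np, cv2
from cell import readout, vision, arm
def cloud(d):
    z=d["z_map"]; K=d["camera_matrix"]; h,w=z.shape
    u,v=np.meshgrid(np.arange(w),np.arange(h))
    p=np.stack([(u-K[0,2])/K[0,0]*z,-(v-K[1,2])/K[1,1]*z,-z],-1)
    R=np.array(d["rotation"]); 
    if R.shape!=(3,3): R=cv2.Rodrigues(R)[0]
    P=p@R.T+np.array(d["position"]); P[z==0]=np.nan
    return P
E
python3 - <<'E'
from h import *
for n in ("scene","side"):
    d=vision.get_image(n); cv2.imwrite(f"pics/{n}0.png",d["pixels"]); np.save(n+"P.npy",cloud(d)); np.save(n+"I.npy",d["pixels"]); print(n,d["position"],np.shape(d["rotation"]))
print(readout.observe())
E
```

```text
scene [0.19102678 0.48920052 0.82641943] (3,)
side [0.15304826 0.19266522 0.84277736] (3,)
{'clock': 0.1, 'joints': array([-1.32760652,  0.43513267,  0.02497044,  1.57399305, -0.01161633,
        1.13399438, -0.07516699]), 'dq': array([ 0.00126819, -0.00066902,  0.00022592, -0.00131672, -0.00139937,
        0.00215084, -0.00231466]), 'joint_efforts': array([ 1.86972669e-03, -6.69129324e+01,  9.87188034e-01, -3.15144074e+01,
       -6.06259634e-02,  3.74257739e-02,  2.93404946e-05]), 'position': array([0.21172702, 0.58756577, 0.22604128]), 'ee_rot': array([-5.40658110e-01, -3.09458860e+00,  2.16180285e-03]), 'force': array([ 0.32789706, -0.30203212, -0.15037274]), 'ft_torque': array([ 0.00013724,  0.0581162 , -0.00260369]), 'gripper_force': 0.0, 'width': 0.9980041434744014}
```

View pics/scene0.png

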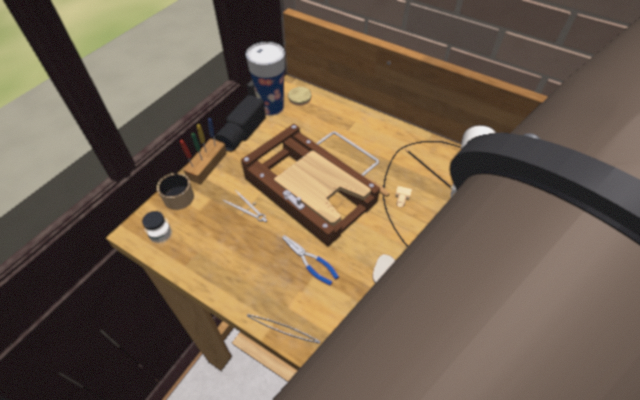

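View pics/side0.png

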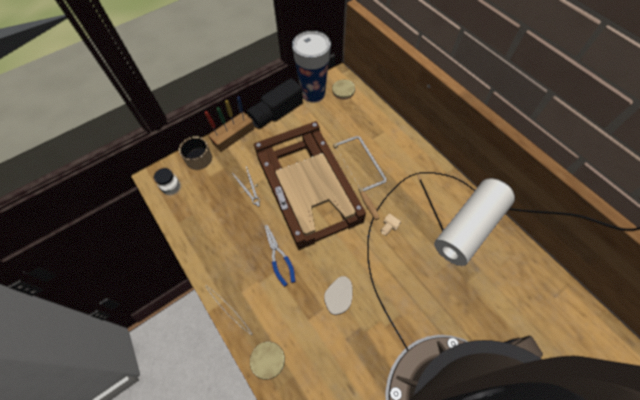

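The scene view shows the stand at about (312,183), with the button at (292,199) and the slot at (345,200). In the side view the stand is at about (310,185), the button at (281,197), and the slot opens toward (325,215). Next I'll fit the stand and board from the point clouds.

```bash
python3 - <<'E'
from h import *
box={"scene":(240,120,385,245),"side":(252,118,368,248)}
for n in box:
    P=np.load(n+"P.npy");I=np.load(n+"I.npy");a,b,c,d=box[n]
    p=P[b:d,a:c].reshape(-1,3);i=I[b:d,a:c].reshape(-1,3).astype(int);hsv=cv2.cvtColor(I,cv2.COLOR_BGR2HSV)[b:d,a:c].reshape(-1,3)
    print(n,np.nanpercentile(p[:,2],[1,25,50,75,99]).round(3))
    z=p[:,2]
    dark=(i.max(1)<120)&(z>.055)&(z<.095)
    q=p[dark]; r=cv2.minAreaRect(q[:,:2].astype(np.float32)); print("stand",r, cv2.boxPoints(r).round(3).tolist())
    bd=(hsv[:,2]>150)&(hsv[:,1]>50)&(z>.045)&(z<.09)
    q=p[bd]; r=cv2.minAreaRect(q[:,:2].astype(np.float32)); print("board",bd.sum(),r,cv2.boxPoints(r).round(3).tolist(), np.median(q,0))
    st=(z>.0795)&(z<.11); print("high",p[st].round(3)[::6].tolist()[:25])
E
python3 - <<'E'
import cv2
a=cv2.imread('pics/side0.png')[115:255,240:380]
cv2.imwrite('pics/c1.png',cv2.resize(a,(600,600),interpolation=cv2.INTER_CUBIC))
E
```

```text
scene [-0.005 -0.001  0.004  0.064  0.082]
stand ((0.6182235479354858, -0.059179142117500305), (0.17799799144268036, 0.4011653959751129), 78.20120239257812) [[0.40400001406669617, -0.10499999672174454], [0.7960000038146973, -0.18700000643730164], [0.8330000042915344, -0.013000000268220901], [0.4399999976158142, 0.0689999982714653]]
board 3040 ((0.5677613615989685, -0.05291584134101868), (0.1715831458568573, 0.28638067841529846), 80.61430358886719) [[0.41200000047683716, -0.11400000005960464], [0.6949999928474426, -0.16099999845027924], [0.7229999899864197, 0.00800000037997961], [0.4399999976158142, 0.054999999701976776]] [ 0.53334686 -0.04451656  0.06739161]
high [[0.686, -0.159, 0.081], [0.682, -0.158, 0.08], [0.681, -0.152, 0.083], [0.689, -0.145, 0.08], [0.671, -0.155, 0.082], [0.685, -0.144, 0.08], [0.671, -0.151, 0.081], [0.686, -0.133, 0.084], [0.674, -0.146, 0.08], [0.691, -0.13, 0.081], [0.678, -0.139, 0.08], [0.693, -0.125, 0.081], [0.68, -0.133, 0.081], [0.668, -0.142, 0.08], [0.683, -0.127, 0.081], [0.668, -0.137, 0.081], [0.675, -0.126, 0.082], [0.692, -0.114, 0.08], [0.6
[... 715 characters left out ...]
186951, 0.0020000000949949026], [0.44200000166893005, 0.041999999433755875]] [ 0.53142215 -0.04410745  0.06685454]
high [[0.684, -0.16, 0.08], [0.685, -0.145, 0.082], [0.675, -0.16, 0.081], [0.68, -0.148, 0.081], [0.691, -0.127, 0.08], [0.674, -0.15, 0.08], [0.687, -0.128, 0.08], [0.676, -0.142, 0.081], [0.666, -0.157, 0.08], [0.682, -0.127, 0.081], [0.671, -0.145, 0.08], [0.696, -0.105, 0.08], [0.684, -0.122, 0.08], [0.669, -0.137, 0.083], [0.694, -0.101, 0.08], [0.683, -0.115, 0.082], [0.675, -0.128, 0.08], [0.695, -0.092, 0.082], [0.679, -0.116, 0.081], [0.697, -0.087, 0.08], [0.688, -0.1, 0.08], [0.676, -0.114, 0.082], [0.699, -0.076, 0.082], [0.69, -0.089, 0.081], [0.68, -0.101, 0.083]]
```

View pics/c1.png

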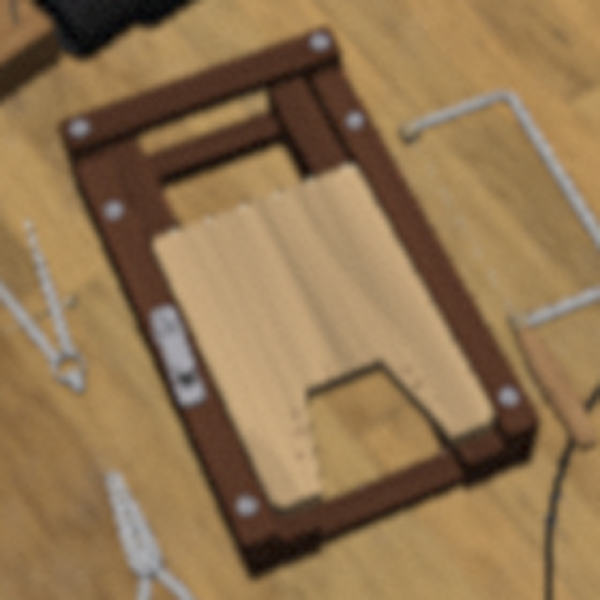

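The crop shows the board nose in the open stand, the button lying along the left cheek at (178,352) with its pivot toward the far end, and the slot end at about (345,375). Both views agree:

- **Stand:** origin about (0.601,-0.057), yaw -0.205, width 177 mm as given.
- **Board:** about 80 mm short of home.

I'll move over the slot with the fingers shut and turn so that tool y lies along stand x.

```bash
cat >> h.py <<'E'
O=np.array([.601,-.0567]); YAW=-.205
def S(p):
    c,s=np.cos(YAW),np.sin(YAW); d=np.array(p)[...,:2]-O
    return np.stack([d@[c,s],d@[-s,c]],-1)
def W(x,y):
    c,s=np.cos(YAW),np.sin(YAW); return O+[c*x-s*y,s*x+c*y]
def rep():
    o=readout.observe(); R=cv2.Rodrigues(o["ee_rot"])[0]
    print("t",round(o["clock"],2),"stand xy mm",(S(o["position"])*1000).round(1),"z",o["position"][2].round(4),"tool-y yaw-standyaw deg",round(np.degrees(np.arctan2(R[1,1],R[0,1])-YAW),1),"F",o["force"].round(1),"j7",o["joints"][6].round(2))
E
python3 -m creep '[[-0.9,-1,0,0,0],[-0.9,-1,0,0,0],[-0.9,-1,0,0,0],[-0.9,-1,0,0,0],[-0.9,-1,0,0,0],[-0.9,-1,0,0,0],[-0.9,-1,0,0,0],[-0.9,-1,0,0,0],[-0.9,-1,0,0,0],[-0.9,-1,0,0,0],[-0.9,-1,0,0,0],[-0.9,-1,0,0,0]]'
python3 -m creep '[[0,0,0,1,0],[0,0,0,1,0],[0,0,0,1,0],[0,0,0,1,0],[0,0,0,1,0],[0,0,0,1,0],[0,0,0,1,0],[0,0,0,1,0],[0,0,0,1,0],[0,0,0,1,0],[0,0,0,1,0]]'
python3 -m creep '[[0,0,0,1,0],[0,0,0,1,0],[0,0,0,1,0],[0,0,0,1,0],[0,0,0,1,0],[0,0,0,1,0],[0,0,0,1,0],[0,0,0,1,0],[0,0,0,1,0],[0,0,0,0.5,0],[0,0,0,0,0]]'
python3 -c "
from h import *; rep()
d=vision.get_image('wrist'); cv2.imwrite('pics/w1.png',d['pixels']); np.save('wP.npy',cloud(d)); np.save('wI.npy',d['pixels'])"
```

```text
clock: 1.6
position: [0.4558, -0.0116, 0.2267]
ee_rot: [0.54, 3.095, 0.0]
force: [0.9, 1.0, 0.6]
width: 0.006
gripper_force: 0.0
clock: 2.98
position: [0.4553, -0.01, 0.2265]
ee_rot: [-1.663, -2.665, 0.001]
force: [-0.1, 0.4, 0.1]
width: 0.005
gripper_force: 0.0
clock: 4.35
position: [0.4554, -0.01, 0.2266]
ee_rot: [-2.438, -1.982, 0.0]
force: [0.1, 0.4, 0.2]
width: 0.001
gripper_force: 0.0
t 4.35 stand xy mm [-152.    16.1] z 0.2266 tool-y yaw-standyaw deg -0.0 F [0.1 0.4 0.2] j7 -0.16
```

View pics/w1.png

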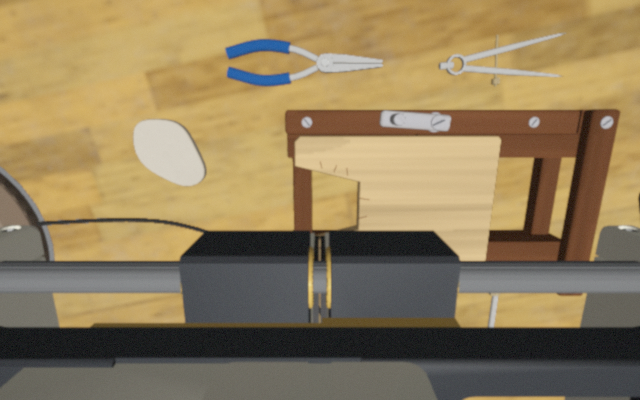

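The wrist view shows the stand aligned with the image, the slot end edge at about x=360, the stud at (394,119), the screw at (437,122), and the closed fingers at (320,280). I'll take precise measurements from this view, including the finger size.

Run:
```python
from h import *
P=np.load('wP.npy');I=np.load('wI.npy');s=S(P)*1000;z=P[...,2]*1000
def f(u,v): return s[v,u].round(1).tolist()+[round(float(z[v,u]),1)]
for n,u,v in [("cheekFL",290,115),("cornerBL",615,114),("screwF",307,122),("stud",394,119),("studL",388,119),("pivot",437,122),("bar",412,120),("boardFL",300,140),("boardBL",497,140),("boardBR",488,250),("slotend",364,215),("slotcorner",362,183),("box L",200,290),("boxR",450,290),("boxmid",290,290),("pad",325,285),("padtop",320,240),("box top edge",250,240),("bed",250,200)]: print(n,f(u,v))
# edges along rows
m=(z>40)&(z<80); hsv=cv2.cvtColor(I,cv2.COLOR_BGR2HSV); pale=(hsv[...,2]>150)&(z>47)&(z<80)
for v in (145,160,190,200,210,220): 
    r=[u for u in range(280,520) if pale[v,u]]; print(v,f(r[0],v),f(r[-1],v))
dk=(z>60)&(z<70)&(I.max(2)<130)
for u in (330,350,480,520): 
    r=np.where(dk[:140,u])[0]; print(u,f(u,r[0]),f(u,r[-1]))
b=(z>85)&(z<100)&(s[...,0]<60)&(s[...,0]>-140)&(s[...,1]>50); print("stud pts",b.sum(),s[b].mean(0) if b.any() else 0)
h=z>110; print("hand z", np.percentile(z[h],[0,5,50,95]).round(0)); 
for lo,hi in ((200,240),(240,270),(270,300),(300,340)):
    k=(z>lo)&(z<hi); 
    if k.any(): print(lo,hi,np.percentile(s[k],[1,99],axis=0).round(0).tolist())
```

```text
cheekFL [-179.3, 83.9, 66.4]
cornerBL [98.6, 84.4, 83.1]
screwF [-164.0, 77.8, 66.9]
stud [-91.8, 80.5, 95.6]
studL [-92.8, 80.4, 75.8]
pivot [-50.8, 77.8, 78.8]
bar [-71.8, 79.5, 75.8]
boardFL [-170.2, 62.2, 72.9]
boardBL [10.3, 61.5, 64.9]
boardBR [22.7, -52.5, 49.9]
slotend [-110.4, -8.6, 70.0]
slotcorner [-113.1, 22.3, 69.5]
box L [-178.8, 45.9, 316.9]
boxR [-124.0, 45.6, 316.3]
boxmid [-159.2, 46.0, 317.0]
pad [-151.4, 43.3, 309.6]
padtop [-152.5, 26.5, 233.1]
box top edge [-169.7, 53.3, 305.6]
bed [-233.0, -10.7, 0.2]
145 [-174.7, 57.9, 74.4] [13.2, 57.0, 65.8]
160 [-175.0, 44.4, 73.5] [13.7, 43.1, 64.6]
190 [-115.7, 15.6, 69.3] [12.8, 14.8, 65.9]
200 [-115.6, 6.2, 70.4] [14.1, 4.5, 63.9]
210 [-115.4, -3.4, 70.8] [12.3, -4.9, 65.9]
220 [-114.9, -13.8, 69.3] [13.1, -15.3, 65.0]
330 [-143.3, 88.3, 63.5] [-143.2, 67.1, 64.8]
350 [-125.3, 88.2, 64.6] [-124.8, 67.0, 64.6]
480 [-8.3, 87.2, 64.9] [-4.8, 66.8, 62.5]
520 [27.7, 87.2, 64.9] [31.3, 66.8, 63.7]
stud pts 137 [-88.2735963   80.25945138]
hand z [226. 300. 320. 341.]
200 240 [[-157.0, 26.0], [-149.0, 28.0]]
240 270 [[-157.0, 8.0], [-149.0, 28.0]]
270 300 [[-237.0, -1.0], [-69.0, 54.0]]
300 340 [[-232.0, 31.0], [-74.0, 53.0]]
```

The stand fit holds to about 1 mm: the pivot reads (-50.8,77.8) against (-50,77.5). The slot end is at x≈-115.3, so 80 mm to go. Tool y is stand x and tool x is stand y. Now I'll descend into the slot mouth.

```bash
python3 -m creep '[[-0.4,0,0,0,0],[0,0,0.5,0,0],[0,0,1,0,0],[0,0,1,0,0],[0,0,1,0,0],[0,0,0.5,0,0],[0,0,0.5,0,0],[0,0,0,0,0]]'
python3 -c "from h import *; rep()"
```

```text
clock: 5.4
position: [0.4512, -0.0269, 0.0459]
ee_rot: [-2.438, -1.98, 0.004]
force: [-0.1, -0.1, -0.0]
width: 0.004
gripper_force: 0.0
t 5.4 stand xy mm [-152.7   -1.3] z 0.0459 tool-y yaw-standyaw deg -0.1 F [-0.1 -0.1 -0. ] j7 0.14
```

```bash
python3 -m creep '[[0,0.2,0,0,0],[0,0.2,0,0,0],[0,0.2,0,0,0],[0,0.2,0,0,0],[0,0.15,0,0,0],[0,0.15,0,0,0],[0,0.15,0,0,0]]'
python3 -c "from h import *; rep()"
python3 -m creep '[[0,0.15,0,0,0],[0,0.15,0,0,0],[0,0.15,0,0,0],[0,0.15,0,0,0],[0,0.15,0,0,0],[0,0.15,0,0,0]]'
python3 -c "from h import *; rep()
d=vision.get_image('wrist'); P=cloud(d);I=d['pixels'];s=S(P)*1000;z=P[...,2]*1000
pale=(I.max(2)>150)&(z>47)&(z<80)&(s[...,1]>20)&(s[...,1]<60)&(abs(s[...,0])<200)
q=s[pale]; print(q[:,0].min(),q[:,0].max(),pale.sum())"
```

```text
clock: 6.28
position: [0.5013, -0.0359, 0.0467]
ee_rot: [-2.438, -1.981, 0.0]
force: [-4.2, 0.6, 4.2]
width: 0.0
gripper_force: 2.1
t 6.28 stand xy mm [-101.8    0. ] z 0.0467 tool-y yaw-standyaw deg -0.1 F [-4.2  0.6  4.2] j7 0.16
clock: 7.02
position: [0.5369, -0.0434, 0.0467]
ee_rot: [2.438, 1.981, 0.0]
force: [-1.0, 1.1, 0.1]
width: 0.001
gripper_force: 0.6
t 7.03 stand xy mm [-65.4  -0. ] z 0.0467 tool-y yaw-standyaw deg -0.1 F [-1.   1.1  0.1] j7 0.17
-184.63457325078113 70.25062252916864 37797
```

```bash
python3 -m creep '[[0,0.12,0,0,0],[0,0.12,0,0,0],[0,0.12,0,0,0],[0,0.1,0,0,0],[0,0.1,0,0,0],[0,0,0,0,0]]'
python3 -c "from h import *; rep()"
python3 -m creep '[[0,0.08,0,0,0],[0,0.08,0,0,0]]'
python3 -c "from h import *; rep()
d=vision.get_image('wrist'); cv2.imwrite('pics/w2.png',d['pixels'])"
```

```text
clock: 7.82
position: [0.5539, -0.0469, 0.0463]
ee_rot: [-2.433, -1.976, 0.008]
force: [-17.2, 3.7, 17.3]
width: 0.001
gripper_force: 9.5
t 7.83 stand xy mm [-48.1   0. ] z 0.0463 tool-y yaw-standyaw deg -0.1 F [-17.2   3.7  17.3] j7 0.17
clock: 8.07
position: [0.554, -0.0469, 0.0462]
ee_rot: [-2.425, -1.97, 0.017]
force: [-46.8, 10.2, 52.4]
width: 0.005
gripper_force: 26.3
t 8.07 stand xy mm [-48.   0.] z 0.0462 tool-y yaw-standyaw deg -0.1 F [-46.8  10.2  52.4] j7 0.17
```

View pics/w2.png

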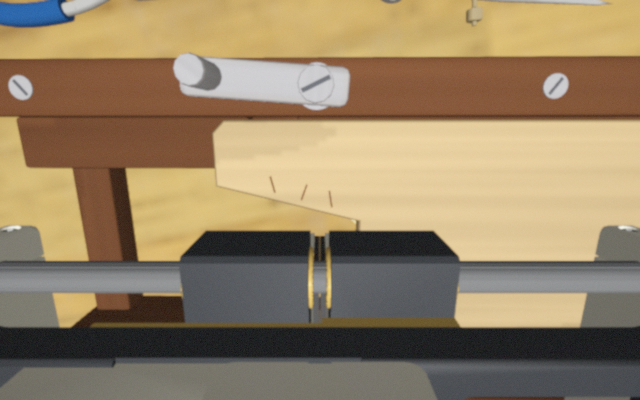

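The wrist view shows the board's front edge at x≈215 and the button still along the cheek, stud at (192,70). The finger has met a hard stop, with the friction force holding the front up, so I'll draw it back and let the board drop.

```bash
python3 -m creep '[[0,-0.15,0,0,0],[0,-0.15,0,0,0],[0,-0.15,0,0,0],[0,-0.15,0,0,0],[0,0,0,0,0],[0,0,0,0,0]]'
cat > b.py <<'E'
from h import *
rep()
d=vision.get_image('wrist'); cv2.imwrite('pics/w3.png',d['pixels']); P=cloud(d);I=d['pixels'];s=S(P)*1000;z=P[...,2]*1000
pale=(cv2.cvtColor(I,cv2.COLOR_BGR2HSV)[...,2]>150)&(z>55)&(z<80)&(s[...,1]>42)&(s[...,1]<62)&(s[...,0]<70)&(s[...,0]>-110)
q=s[pale]; print("front x",np.percentile(q[:,0],[0.2,1,5]))
A=np.c_[q,np.ones(len(q))]; c=np.linalg.lstsq(A,z[pale],rcond=None)[0]; print("slope",c[:2],"z front",c@[-95,50,1],"z@0",c@[0,50,1])
k=(z>90)&(z<100)&(s[...,1]>20)&(s[...,1]<110); print("stud",s[k].mean(0),k.sum())
E
python3 b.py
```

```text
clock: 8.88
position: [0.5415, -0.0443, 0.0468]
ee_rot: [2.438, 1.981, 0.001]
force: [0.6, 0.5, 0.7]
width: 0.002
gripper_force: 0.0
t 8.88 stand xy mm [-60.8   0. ] z 0.0468 tool-y yaw-standyaw deg -0.1 F [0.6 0.5 0.7] j7 0.17
front x [-91.38391696 -89.84632746 -83.48470456]
slope [-0.00073954  0.00068326] z front 65.29247079347792 z@0 65.22221419552365
stud [-86.57829162  80.07520175] 927
```

The board is flat: front top at 65.3 mm, slope under 0.001, and the button is still near 0, so the first condition is met. Now the button, with the stud at (-87.5,80). I'll lift, move to its outer side, and come down to z≈82 mm.

```bash
python3 -m creep '[[0,0,-0.75,0,0],[0,0,-0.75,0,0],[0,0,-0.75,0,0],[0.9,-0.2,0,0,0],[0.9,-0.2,0,0,0],[0.9,-0.13,0,0,0],[0,0,0,0,0],[0,0,0.7,0,0],[0,0,0.67,0,0],[0,0,0,0,0]]'
python3 -c "from h import *; rep()"
```

```text
clock: 10.18
position: [0.5413, 0.0646, 0.0806]
ee_rot: [-2.439, -1.979, 0.005]
force: [-0.6, 0.1, 0.4]
width: 0.004
gripper_force: 0.0
t 10.18 stand xy mm [-83.2 106.6] z 0.0806 tool-y yaw-standyaw deg -0.1 F [-0.6  0.1  0.4] j7 -0.07
```

Push toward stand -y, 44 mm.

```bash
python3 -m creep '[[-0.12,0,-0.03,0,0],[-0.12,0,0,0,0],[-0.12,0,0,0,0],[-0.12,0,0,0,0],[-0.12,0,0,0,0],[-0.12,0,0,0,0],[-0.12,0,0,0,0],[-0.12,0,0,0,0],[-0.12,0,0,0,0],[0,0,0,0,0]]'
python3 b.py
```

```text
clock: 11.42
position: [0.5366, 0.0245, 0.0838]
ee_rot: [2.435, 1.981, 0.007]
force: [5.4, 4.4, -0.0]
width: 0.004
gripper_force: 2.6
t 11.43 stand xy mm [-79.6  66.4] z 0.0838 tool-y yaw-standyaw deg -0.0 F [ 5.4  4.4 -0. ] j7 0.0
front x [-6.3536863  -4.14061382 -0.38571516]
slope [-0.00069587  0.01245035] z front 65.11337189660384 z@0 65.04726469923787
stud [-80.42254032  76.26648697] 151
```

View pics/w3.png

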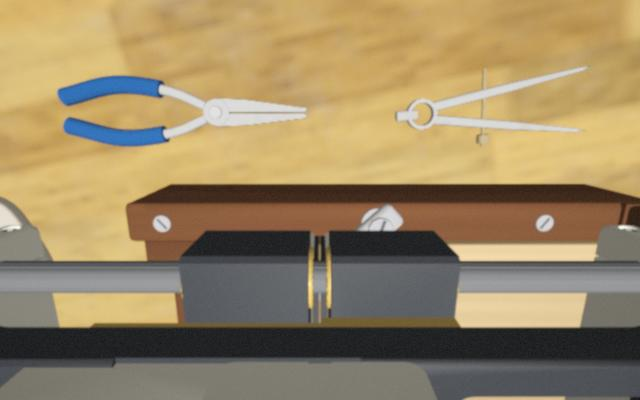

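The view shows the bar swung about 45°, its tail at (385,215). I'll go round behind the stud and push +x.

```bash
python3 -m creep '[[0.25,0,0,0,0],[0,-0.5,0,0,0],[0,-0.5,0,0,0],[-0.4,0,0,0,0],[-0.4,0,0,0,0],[0,0,0,0,0]]'
python3 -c "from h import *; rep()"
```

```text
clock: 12.22
position: [0.4901, 0.008, 0.0833]
ee_rot: [2.441, 1.977, -0.0]
force: [0.4, 0.5, -1.0]
width: 0.002
gripper_force: 0.0
t 12.22 stand xy mm [-121.8   40.8] z 0.0833 tool-y yaw-standyaw deg -0.3 F [ 0.4  0.5 -1. ] j7 0.02
```

```bash
python3 -m creep '[[0.12,0.15,0,0,0],[0,0.15,0,0,0],[0,0.15,0,0,0],[0,0.15,0,0,0],[0,0.12,0,0,0],[0,0.12,0,0,0],[-0.05,0.12,0,0,0],[-0.05,0.12,0,0,0]]'
python3 -c "from h import *; rep()"
python3 -m creep '[[0,0.08,0,0,0],[0,0.08,0,0,0],[0,0,0,0,0]]'
python3 -c "from h import *; rep()"
```

```text
clock: 13.22
position: [0.531, 0.0005, 0.0828]
ee_rot: [-2.439, -1.978, 0.004]
force: [-3.2, -2.1, 1.9]
width: 0.006
gripper_force: 1.8
t 13.22 stand xy mm [-80.2  41.8] z 0.0828 tool-y yaw-standyaw deg -0.2 F [-3.2 -2.1  1.9] j7 0.04
clock: 13.6
position: [0.5393, 0.0011, 0.0832]
ee_rot: [2.438, 1.981, 0.001]
force: [-0.9, -0.3, 0.6]
width: 0.006
gripper_force: 0.5
t 13.6 stand xy mm [-72.2  44. ] z 0.0832 tool-y yaw-standyaw deg -0.0 F [-0.9 -0.3  0.6] j7 0.05
```

```bash
python3 -m creep '[[0,0.08,0,0,0],[0,0.08,0,0,0],[0,0.08,0,0,0],[0,0,0,0,0]]'
python3 -c "from h import *; rep()"
```

```text
clock: 14.1
position: [0.5445, -0.0002, 0.0825]
ee_rot: [-2.433, -1.978, 0.007]
force: [-14.7, 2.0, 11.3]
width: 0.004
gripper_force: 9.1
t 14.1 stand xy mm [-66.8  43.8] z 0.0825 tool-y yaw-standyaw deg -0.0 F [-14.7   2.   11.3] j7 0.05
```

At the stop. I'll back off, lift clear and look.

```bash
python3 -m creep '[[0,-0.2,0,0,0],[0,-0.3,0,0,0],[0,-0.3,0,0,0],[0,0,-0.8,0,0],[0,0,-0.8,0,0],[-1,0,-0.8,0,0],[-1,0,-0.5,0,0],[-1,0,0,0,0],[-0.5,0,0,0,0],[0,0,0,0,0],[0,0,0,0,0]]'
python3 b.py
```

```text
clock: 15.48
position: [0.4882, -0.1304, 0.1989]
ee_rot: [-2.437, -1.982, -0.001]
force: [-0.2, 0.3, -0.3]
width: 0.006
gripper_force: 0.0
t 15.47 stand xy mm [-95.4 -95.2] z 0.1989 tool-y yaw-standyaw deg -0.0 F [-0.2  0.3 -0.3] j7 0.19
front x [-91.76658447 -90.36654658 -84.20698258]
slope [-0.00978777  0.0053627 ] z front 66.65111127934892 z@0 65.72127299357733
stud [-49.8318266   38.75817629] 194
```

View pics/w3.png

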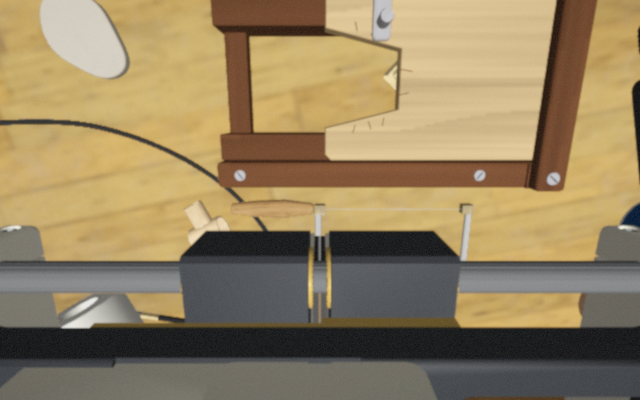

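The view shows the bar straight across the left edge, with the stud at (385,15) in the picture, or (-49.8,38.8) in the stand frame, which is 1.57 rad. The left-strip plane fit includes the steel bar, so I'll check flatness on the right side and then hand in.

Run:
```python
from h import *
from cell import sign_off
d=vision.get_image('wrist');P=cloud(d);I=d['pixels'];s=S(P)*1000;z=P[...,2]*1000
k=(I.max(2)>150)&(z>55)&(z<80)&(s[...,1]>-60)&(s[...,1]<-42)&(s[...,0]<70)&(s[...,0]>-110)
q=s[k];c=np.linalg.lstsq(np.c_[q,np.ones(len(q))],z[k],rcond=None)[0]
f=c@[-95,-50,1];print("slope",c[0],"front z",f,"front x",q[:,0].min())
if abs(c[0])<.015 and f<67: print(sign_off())
```

```text
slope -0.0004263165635757978 front z 65.26773569657706 front x -91.5831264571719
the job is handed in; nothing more can be done
None
```

The sawing board is home and flat in its notches (front top 65.3 mm), the turn-button lies straight across its left edge at about 1.57 rad, the hand is clear, and I have handed the job in; no verdict was returned.

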